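# Lock the test coupons in the laser stage with the taper wedge

## Task

Get the four metal coupons on the sample stage ready for the laser: push each one back until it sits flat against the back fence. Then drive the orange wedge, head towards you and lying flat, into the gap beside the row until the row is packed tight against the end stop and the wedge is jammed firm. Do not shift the bottle, the bracket or the screwdriver.

Things in the scene. Friction and masses are not known exactly. Their poses are not given: they have to be found in the camera images.
- stage: fixed sample stage; its flat aluminium tooling plate, 220 (x) by 210 (y) mm, is 60 mm above the bench. Origin on the bench under the plate's centre; x points from the wedge's head side to the back fence, y along the row to the end stop. Four coupons stand on it in a row along y, in any order, about 7 mm slack in all, each 5 to 19 mm short of the fence. Smooth faces, friction about 0.3
- row_corner (a point): point on the plate's top, at stage x = +50, y = +85 mm, where the two steel bars meet: the back fence (20 mm high, face in the plane x = +50, from y = -15 up) and the end stop (20 mm high, face in the plane y = +85, from x = -20). Once packed and seated the coupons' centres lie at stage x = +30 and y = +72, +46, +20, -6 mm
- jaw: dark steel taper jaw, 16 mm high, bolted fast to the plate beyond the row's -y end; axes as the stage, origin on the plate's top. Its working face runs from (x -20, y -42) to (x +50, y -28) mm in its frame, so the gap between it and the row narrows by 1 in 5 towards +x. It is bolted up to 1.5 mm either way in y, so the wedge becomes tight up to 8 mm deeper or shallower
- wedge: orange wedge of slippery acetal, 50 g, 86 mm long, lying on the plate, thin end loosely in the gap's mouth. Origin on its underside at mid-length, x to the thin end (about the stage's x). Head: x -43 to -27, y -11 to +11, 30 mm high. Body 18 mm high, 22 mm thick at x = -27; flat face y = +11 goes to the coupon, sloping face (1 in 5) to the jaw; nose chamfered, 3.5 mm at x = +43
- wedge_head (a point): centre of the rear face of the wedge's head, 12 mm above the plate: push here along the stage's x. The wedge travels 50 to 85 mm to become tight; sliding it and closing the row takes up to about 6 N, then resistance climbs steeply within a few mm. A last push of 12 to 20 N makes it tight, and it stays jammed when let go
- coupon_steel: steel-grey metal test coupon, a plain block 40 mm (its x) by 26 mm (its y) by 15 mm high with a dark laser-marked square on top; origin at the centre of its underside
- coupon_brass: brass-yellow metal test coupon, a plain block 40 mm (its x) by 26 mm (its y) by 15 mm high with a dark laser-marked square on top; origin at the centre of its underside
- coupon_copper: copper-red metal test coupon, a plain block 40 mm (its x) by 26 mm (its y) by 15 mm high with a dark laser-marked square on top; origin at the centre of its underside
- coupon_aluminium: pale aluminium metal test coupon, a plain block 40 mm (its x) by 26 mm (its y) by 15 mm high with a dark laser-marked square on top; origin at the centre of its underside
- bottle: small amber bottle with a black cap, 34 mm across, 95 mm tall, upright on the bench left of the stage; origin at the centre of its base. A bystander
- bracket: black printed bracket, 75 x 45 x 42 mm, on the bench right of the stage; origin at the centre of its underside. A bystander
- driver: screwdriver with a red handle, 160 mm long, on the bench beyond the stage; origin under its middle. A bystander

How it is judged (in metres and radians):
On the way, in this order (a step that is already met when the one before it is completed fails the run):
1. all four coupons sit against the back fence (x of each of coupon_steel, coupon_brass, coupon_copper, coupon_aluminium in the frame of stage above 0.028 m), for 0.2 s.
2. the wedge is driven in until the row is packed against the end stop and the wedge is jammed against the jaw (y of each of coupon_steel, coupon_brass, coupon_copper, coupon_aluminium in the frame of stage above -0.008 m and contact force between wedge and jaw above 3 N), for 0.2 s.
At the end, for the whole second after the job is handed in: All four coupons lie flat on the plate within 2 mm of the back fence, the row is packed against the end stop with no more than 2 mm of slack left in all, and the wedge lies flat, at rest, and by itself still presses on the jaw with more than 3 N (all of step 1 and all of step 2 and z of each of coupon_steel, coupon_brass, coupon_copper, coupon_aluminium, wedge in the frame of stage below 0.063 m and linear speed of wedge below 0.01 m/s); the robot touches nothing.
It fails at once if the bottle is shifted by more than 30 mm (distance of bottle from where it was at the start of the episode above 0.03 m).
It fails at once if the bracket is shifted by more than 30 mm (distance of bracket from where it was at the start of the episode above 0.03 m).
It fails at once if the driver is shifted by more than 30 mm (distance of driver from where it was at the start of the episode above 0.03 m).
It also fails if it takes over 45 s, if anything falls off the work surface, if the arm or the gripper's body presses on something with over 40 N, if the wrist force passes 120 N, or if a joint passes its speed limit or range.

## Robot

A 6-joint arm with a two-finger parallel gripper is mounted at the origin on the work surface. World frame = base frame: x ahead of the robot, y to its left, z up, the work surface at z = 0. Lengths are in m, angles in degrees, forces in N, time in s.
With the tool pointing down it reaches from about 0.4 to 0.825 m from the base axis. Payload 7 kg.
Tool frame: the origin (TCP) lies at the very end of the fingers, on their centre line; the grasp point (between the pads) lies 19 mm behind it (r.hold_point_z is the distance from the TCP to the grasp point, in m); z points along the fingers, y is the direction in which the jaws open and shut (so a half turn about z gives the same grasp; the last joint's range is limited). The gripper opens to 88 mm and grips with 3 to 60 N. Pads are 19 mm wide; open, the fingers measure 130 mm over their backs; the gripper's body (78 mm by 193 mm) begins 47 mm behind the grasp point.
Start: joints at [81.996, 20.546, 0.682, 0, -70.136, -16.507], TCP at [0.28, 0.614, 0.227] pointing down, gripper open.
Joint ranges: [-176.03, 176.03], [-82.01, 121.73], [-58.28, 71.71], [-173.87, 95.51], [-174.79, -0.11], [-173.66, 173.66]. Speed limits (degrees/s): [136.94, 136.94, 172.46, 180, 180, 180].

## Interface

Orientations are given as [roll, pitch, yaw] about the fixed x, y, z axes, in that order (R = Rz(yaw) Ry(pitch) Rx(roll)).
In Python, from plant import r gives the robot as it stands. The module is installed in compiled form; this text tells all that it offers.
- The arm moves only by the shell command python3 -m inch 'ROWS' [FORCE]. ROWS is text: rows parted by semicolons, each of 7 numbers parted by spaces: the shift along the tool's x, y, z in m, then the turn, a rotation vector about the tool's x, y, z in rad, then the opening, from 0 (shut) to 1 (fully open). In form: tx ty tz ax ay az jaw; .... A call has 1 to 20 rows; each row shifts and turns the commanded pose from where the row before left it, along the tool's axes as they then stand; what a row does not reach is not made up. A row lasts 1/12 s, in which the tool goes at most 41.7 mm and 7.16 degrees, less where a joint would pass 70% of its speed; a pose out of reach is approached as far as the arm can. A call with a gripper value outside its range is refused whole. The fingers move at their own pace and stop on an object; FORCE is the grip in N (left out, the last holds). Time passes only in rows, so rows that do not move let the fingers close. It gives the time, the measured TCP pose, the force and the opening at its end, in the units of the state.
- r.get_state(): the state, without advancing time (a new reading comes with each control period).
- r.capture(name): name is "side" or "top" or "wrist"; returns the picture (400x640x3 uint8, red, green, blue); there is no depth.
- r.camera_params(name): a dict with "vfov" (degrees; the focal length in pixels is half the picture's height over the tangent of half this angle, whatever the lens; pixels are square), "cx", "cy" (the principal point, pixels), "R" (3x3) and "t" (3): a world point X has camera coordinates R X + t. Camera axes: x right, y down, z forward; pixel columns grow to the right and rows downward; lengths in m; the calibration is good to about 2 mm. A picture is of the moment at which its call begins: read the wrist's pose just before it. camera_params takes no time and is no camera call; for the wrist camera it gives the pose at the moment of the call.
- r.close_job(): hands the job in, once; it reports no verdict.
Trained networks look in the newest picture that a camera, given by its name, has taken for a name from the list of things; names that differ only in an ending like _2 or _b are one class to them, and where a whole thing is asked for, a point or a joint stands for the part that bears it (a point fixed in the world has none). Each returns a list of dicts, best first, with "p" (0 to 1); they miss things now and then, are a little off and sometimes report something else, mostly with a low value. They report only what shows in the picture. A call takes as long as a camera call.
- r.recognise(target, camera): "xy" ([column, row] in pixels, amid what is visible of it).
The state is a dict: "time_s": time; "joints": joint angles; "qd": joint speeds; "joint_torque": joint torques, N m; "tcp_pos": TCP position; "eef_rot": TCP orientation; "contact_force": force on the tool from outside, world axes, zero at the start; "moment": the same for the moment, N m; "gripper_width": finger opening in m.
Only numpy, scipy, OpenCV 4.12 (cv2) and the standard library are available. Lean on these libraries where they do the work, as an engineer would, in place of code of your own. Each camera call takes 0.05 s, during which the arm holds its last target.

## Working session

There is one attempt and no reset: what is moved stays moved. The work goes in short steps, Python scripts to look and compute and a shell command to move; the robot and the scene stay as the last step left them, time stands still between calls to the robot, and variables do not carry over. Pictures are saved under pics/ and viewed, and the job is handed in when it is done.

```bash
mkdir -p pics; ls; python3 - <<'E'
from plant import r
import cv2,numpy as np
print(r.get_state())
for c in ["top","side","wrist"]:
    p=r.camera_params(c); print(c,p)
    im=r.capture(c); cv2.imwrite(f"pics/{c}0.png",im[:,:,::-1])
    for n in ["coupon_steel","coupon_brass","coupon_copper","coupon_aluminium","wedge","wedge_head","jaw","row_corner","stage","bottle","bracket","driver"]:
        try:
            d=r.recognise(n,c); print(n,[(np.round(x["xy"],1).tolist(),round(x["p"],2)) for x in d[:2]])
        except Exception as e: print(n,e)
E
```

```text
pics
{'time_s': 0.0, 'joints': array([ 8.19947730e+01,  2.05911174e+01,  6.34605134e-01, -1.87022280e-02,
       -7.01355731e+01, -1.65076379e+01]), 'qd': array([-0.03446887, -0.02811178,  0.06865775, -0.06862178,  0.00773315,
       -0.00550081]), 'joint_torque': array([ 2.62803725e-03, -5.82729685e+01,  2.93050289e+01,  6.99738890e+00,
        6.93943395e-03, -1.58527764e-04]), 'tcp_pos': array([0.27987958, 0.61371686, 0.22563705]), 'eef_rot': array([ 1.79906714e+02, -9.31107185e-03, -2.45192264e+01]), 'contact_force': array([ 0.48747164, -0.63333653,  0.35363901]), 'moment': array([-0.00918865, -0.04361601,  0.03973097]), 'gripper_width': 0.0878814625139466}
top {'vfov': 53.348573935632096, 'cx': 317.9504079950437, 'cy': 202.35178205870125, 'R': array([[ 0.01561441, -0.99982238, -0.01055483],
       [-0.99256263, -0.01422471, -0.12090112],
       [ 0.12072951,  0.01236413, -0.99260844]]), 't': array([0.00166523, 0.65077514, 0.7344694 ])}
coupon_steel [([291.7, 215.4], 0.74)]
coupon_brass [([253.0, 217.8], 0.79), ([266.0, 211.3], 0.63)]
coupon_copper [([279.7, 215.3], 0.69)]
coupon
[... 869 characters left out ...]
.0], 0.89)]
row_corner [([321.1, 251.8], 0.78), ([274.9, 313.0], 0.72)]
stage [([324.2, 250.6], 0.72), ([316.9, 214.7], 0.49)]
bottle [([276.6, 314.2], 0.64)]
bracket [([356.3, 181.3], 0.86)]
driver [([251.1, 220.2], 0.64)]
wrist {'vfov': 67.6626400391151, 'cx': 321.4918812251608, 'cy': 201.79005770102694, 'R': array([[-4.14208998e-01, -9.10181791e-01,  1.11617584e-04],
       [-8.72756062e-01,  3.97211952e-01,  2.83759619e-01],
       [-2.58317175e-01,  1.17438373e-01, -9.58895441e-01]]), 't': array([ 0.67337363, -0.03337553,  0.38996888])}
coupon_steel []
coupon_brass []
coupon_copper []
coupon_aluminium []
wedge []
wedge_head []
jaw []
row_corner []
stage []
bottle []
bracket []
driver []
```

```bash
python3 - <<'E'
import cv2
t=cv2.imread("pics/top0.png"); s=cv2.imread("pics/side0.png")
cv2.imwrite("pics/top0c.png",cv2.resize(t[120:300,180:430],None,fx=3.2,fy=3.2,interpolation=cv2.INTER_CUBIC)[:600,:800])
cv2.imwrite("pics/side0c.png",cv2.resize(s[140:340,230:430],None,fx=3,fy=3,interpolation=cv2.INTER_CUBIC))
E
```

```text
(no output)
```

View pics/top0c.png

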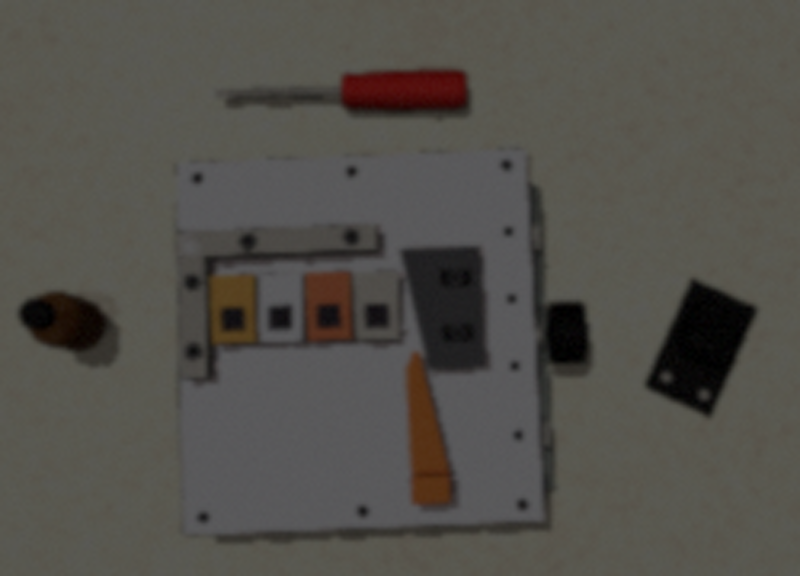

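View pics/side0c.png

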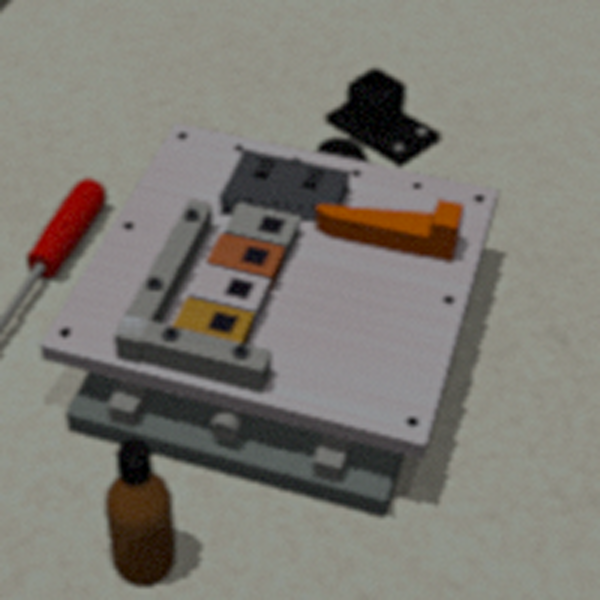

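View pics/top0.png

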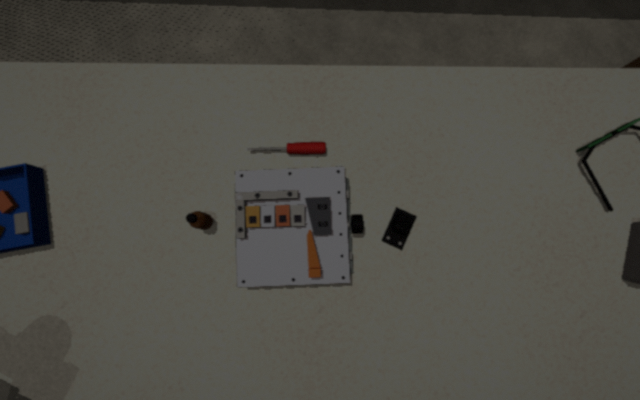

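```bash
cat > h.py <<'E'
from plant import r
import numpy as np, cv2
from scipy.optimize import least_squares
def cam(c,p=None):
    p=p or r.camera_params(c); f=200/np.tan(np.radians(p["vfov"]/2)); return p,f
def proj(c,X,p=None):
    p,f=cam(c,p); Y=np.asarray(X)@np.array(p["R"]).T+p["t"]; return np.c_[p["cx"]+f*Y[:,0]/Y[:,2],p["cy"]+f*Y[:,1]/Y[:,2]]
def back(c,uv,z,p=None):
    p,f=cam(c,p); uv=np.atleast_2d(uv); d=np.c_[(uv[:,0]-p["cx"])/f,(uv[:,1]-p["cy"])/f,np.ones(len(uv))]@np.array(p["R"])
    o=-np.array(p["R"]).T@p["t"]; return o+d*((z-o[2])/d[:,2])[:,None]
def s2w(S,P): # stage (x0,y0,yaw)
    c,s=np.cos(S[2]),np.sin(S[2]); P=np.atleast_2d(P); return np.c_[S[0]+c*P[:,0]-s*P[:,1],S[1]+s*P[:,0]+c*P[:,1],P[:,2]]
def w2s(S,P):
    c,s=np.cos(S[2]),np.sin(S[2]); P=np.atleast_2d(P)-[S[0],S[1],0]; return np.c_[c*P[:,0]+s*P[:,1],-s*P[:,0]+c*P[:,1],P[:,2]]
E
python3 - <<'E'
from h import *
o=np.array([180,120]);
uvT=np.array([[182,160],[527,150],[547,525],[185,533]])/3.2+o
o2=np.array([230,140]); uvS=np.array([[180,128],[498,190],[425,445],[45,350]])/3+o2
PT=np.array([[.11,.105,.06],[.11,-.105,.06],[-.11,-.105,.06],[-.11,.105,.06]])
PS=PT[[1,2,3,0]]
f=lambda S:np.r_[(proj("top",s2w(S,PT))-uvT).ravel(),(proj("side",s2w(S,PS))-uvS).ravel()]
q=least_squares(f,[.6,.05,0],loss="soft_l1"); S=q.x
print(S,np.round(f(S),1))
for n,uv,z in [("steel",[291.7,215.4],.075),("brass",[253,217.8],.075),("copper",[279.7,215.3],.075),("alu",[267.8,214.9],.075),("whead",[312.6,258.5],.085),("bottle",[198.3,220.8],.05),("bracket",[401.2,225.9],.03)]:
    print(n,np.round(w2s(S,back("top",uv,z))*1e3,1), back("top",uv,z))
print(r.get_state()["time_s"])
E
```

```text
[0.60307741 0.05996108 0.04844188] [-1.4  0.2  0.4 -0.4 -1.  -0.6 -1.5  0.6 -0.1 -2.7  1.4 -0.6  0.9 -0.6
 -0.8 -3. ]
steel [[18.2 -1.7 75. ]] [[0.62137241 0.05910266 0.075     ]]
brass [[16.2 69.9 75. ]] [[0.61587037 0.13059089 0.075     ]]
copper [[19.2 20.4 75. ]] [[0.62123195 0.08130765 0.075     ]]
alu [[20.7 42.4 75. ]] [[0.62165073 0.10336018 0.075     ]]
whead [[-61.7 -38.1  85. ]] [[0.54329678 0.01887657 0.085     ]]
bottle [[ 16.2 179.1  50. ]] [[0.61057398 0.23958967 0.05      ]]
bracket [[  -5.4 -211.5   30. ]] [[ 0.60791053 -0.15150494  0.03      ]]
1.95
```

```bash
python3 -m inch '0 0 0 0 0 -0.119 0; 0 0 0 0 0 -0.119 0; 0 0 0 0 0 -0.119 0; 0 0 0 0 0 -0.119 0; 0.0155 0.034 0 0 0 0 0; 0.0155 0.034 0 0 0 0 0; 0.0155 0.034 0 0 0 0 0; 0.0155 0.034 0 0 0 0 0; 0.0155 0.034 0 0 0 0 0; 0.0155 0.034 0 0 0 0 0; 0.0155 0.034 0 0 0 0 0; 0.0155 0.034 0 0 0 0 0; 0.0155 0.034 0 0 0 0 0; 0.0155 0.034 0 0 0 0 0; 0.0155 0.034 0 0 0 0 0; 0.0155 0.034 0 0 0 0 0; 0.0155 0.034 0 0 0 0 0; 0.0155 0.034 0 0 0 0 0; 0.0155 0.034 0 0 0 0 0; 0.0155 0.034 0 0 0 0 0' 10
python3 - <<'E'
from h import *
print(r.get_state()["tcp_pos"],r.get_state()["eef_rot"])
p=r.camera_params("wrist"); im=r.capture("wrist"); cv2.imwrite("pics/w1.png",im[:,:,::-1])
import pickle; pickle.dump(p,open("w1.pkl","wb"))
E
```

```text
time_s: 3.62
tcp_pos: [0.5546, 0.081, 0.2269]
eef_rot: [-180.0, -0.0, 2.8]
contact_force: [0.9, 0.3, -0.0]
gripper_width: 0.0005
[0.55455315 0.08098559 0.22692788] [-1.79982614e+02 -3.87103213e-02  2.77262226e+00]
```

View pics/w1.png

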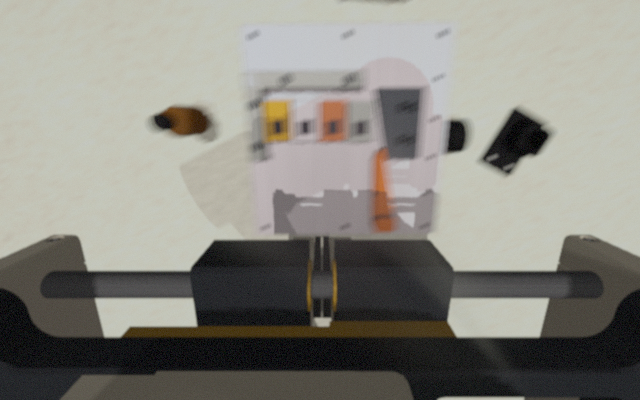

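```bash
python3 - <<'E'
from h import *
import pickle
p=r.camera_params("wrist"); im=r.capture("wrist"); cv2.imwrite("pics/w2.png",im[:,:,::-1])
pickle.dump(p,open("w2.pkl","wb"))
im=im[:,:,::-1]
cv2.imwrite("pics/w2a.png",cv2.resize(im[0:260,130:460],None,fx=2.4,fy=2.3,interpolation=cv2.INTER_CUBIC)[:598])
T=r.get_state()["tcp_pos"]
print(proj("wrist",[T,T+[0,.0,.019],T+[.01,0,0],T+[0,.02,0]],p))
S=[.603,.06,.0484]
print(proj("wrist",s2w(S,np.array([[.11,.105,.06],[.11,-.105,.06],[-.11,-.105,.06],[-.11,.105,.06]])),p))
E
```

```text
[[314.20583785 254.47164162]
 [313.41954267 271.08534969]
 [314.90770219 238.53032877]
 [279.62933085 253.02803979]]
[[229.36347121  28.91685596]
 [446.96960908  28.66886025]
 [424.91174765 239.09722022]
 [246.05886383 239.48698495]]
```

View pics/w2a.png

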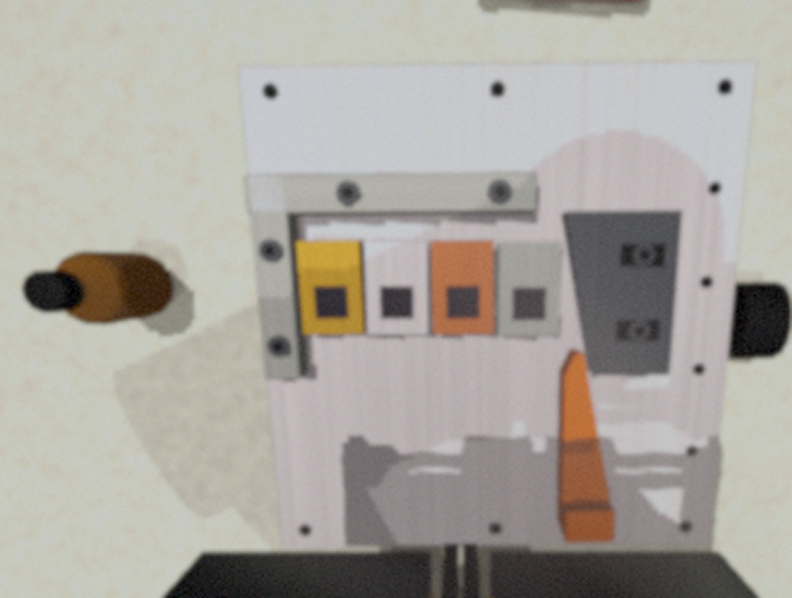

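View pics/w2.png

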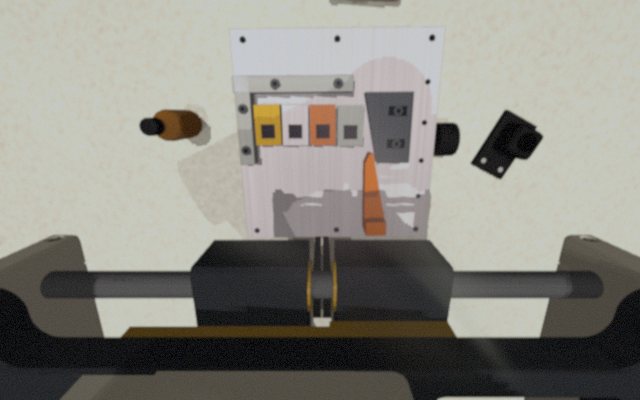

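```bash
python3 - <<'E'
from h import *
T=r.get_state()["tcp_pos"]
for c in ["side","top"]:
    im=r.capture(c)[:,:,::-1].copy()
    uv=proj(c,[T,T+[0,0,.019],T+[0,.01,0],T+[0,-.01,0]]); print(c,uv)
    u,v=uv[0].astype(int); x0=max(0,u-70);y0=max(0,v-75)
    k=cv2.resize(im[y0:y0+100,x0:x0+140],None,fx=5.6,fy=5.6,interpolation=cv2.INTER_CUBIC)
    for q in uv: cv2.circle(k,tuple(int(a) for a in ((q-[x0,y0])*5.6)),2,(0,255,0),-1)
    cv2.imwrite(f"pics/f_{c}.png",k)
E
```

```text
side [[352.91377726 162.71562833]
 [353.63222586 152.02939552]
 [350.81461629 166.49630821]
 [354.96606788 159.01936398]]
top [[269.24600394 251.28088532]
 [267.45972389 251.29572784]
 [262.36888378 251.17242626]
 [276.12606807 251.38939081]]
```

View pics/f_side.png

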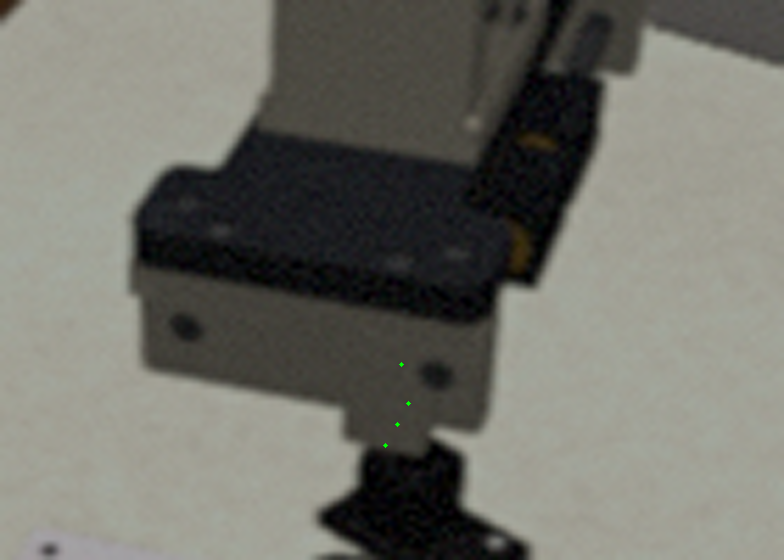

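```bash
python3 - <<'E'
import cv2
im=cv2.imread("pics/w2.png")
cv2.imwrite("pics/w2f.png",cv2.resize(im[220:345,180:465],None,fx=2.8,fy=2.8,interpolation=cv2.INTER_CUBIC))
k=cv2.imread("pics/f_top.png");print(k.shape)
E
```

```text
(560, 784, 3)
```

View pics/w2f.png

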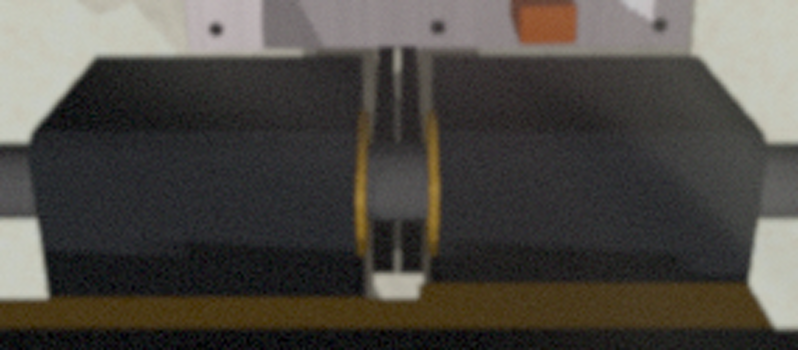

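View pics/f_top.png

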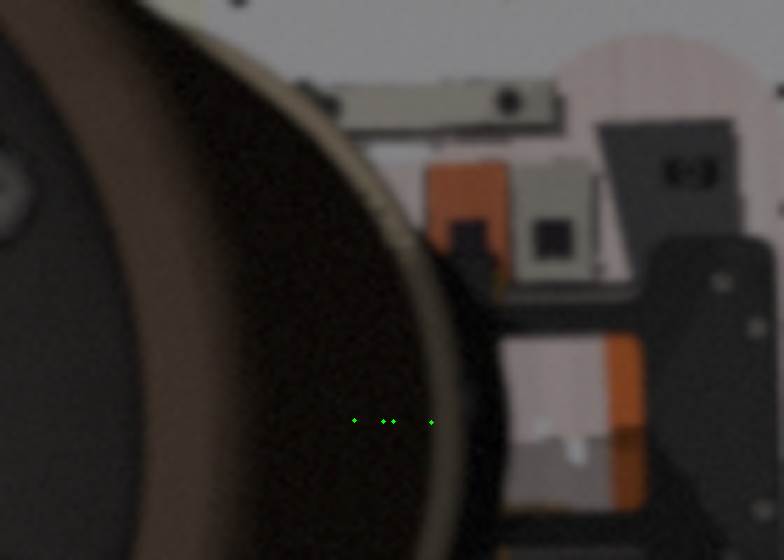

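```bash
python3 - <<'E'
from h import *
import pickle
p=pickle.load(open("w2.pkl","rb"))
px=lambda a:np.array(a)/[2.4,2.3]+[130,0]
uv=px([[238,65],[755,62],[275,549],[712,549],[538,172],[538,213],[247,175]])
P=np.array([[.11,.105,.06],[.11,-.105,.06],[-.11,.105,.06],[-.11,-.105,.06],[.064,-.015,.08],[.05,-.015,.08],[.064,.1,.08]])
f=lambda S:(proj("wrist",s2w(S,P[[0,1,2,3,5]]),p)-uv[[0,1,2,3,5]]).ravel()
q=least_squares(f,[.6,.06,.048]); S=q.x; print(S,np.round(f(S),1))
for n,a,z in [("brassTL",[297,241],.075),("brassTR",[364,241],.075),("brassBL",[300,334],.075),("B/A",[366,334],.075),("A/C",[431,334],.075),("C/S",[496,335],.075),("Sbr",[561,334],.075),("Str",[561,243],.075),("Ctr",[494,241],.075),("Ctl",[432,241],.075),("jawTL",[564,213],.076),("jawBL",[591,375],.076),("nose",[573,351],.078),("headbackL",[566,541],.09),("headbackR",[614,541],.09),("headfrontL",[563,505],.09),("endstop",[296,215],.08)]:
    print(n,np.round(w2s(S,back("wrist",px(a),z,p))*1e3,1))
E
```

```text
[0.60385543 0.06049302 0.05232869] [-0.8  0.1  1.6  0.2  1.4  0.4 -1.7 -0.6 -0.7 -0.2]
brassTL [[39.4 82.3 75. ]]
brassTR [[39.3 54.8 75. ]]
brassBL [[ 0.2 83.7 75. ]]
B/A [[ 0.  55.7 75. ]]
A/C [[-0.1 28.  75. ]]
C/S [[-0.7  0.4 75. ]]
Sbr [[ -0.5 -27.3  75. ]]
Str [[ 38.  -25.9  75. ]]
Ctr [[39.   1.6 75. ]]
Ctl [[39.1 27.  75. ]]
jawTL [[ 50.  -26.6  76. ]]
jawBL [[-18.7 -40.7  76. ]]
nose [[ -7.6 -32.2  78. ]]
headbackL [[-93.3 -30.6  90. ]]
headbackR [[-93.4 -51.8  90. ]]
headfrontL [[-75.6 -28.7  90. ]]
endstop [[49.6 80.9 80. ]]
```

```bash
python3 -m inch '0.0232 -0.033 0 0 0 -0.004 0; 0 0 0 0 0 0 0; 0 0 0.037 0 0 0 0; 0 0 0.037 0 0 0 0; 0 0 0.037 0 0 0 0; 0 0 0.03 0 0 0 0; 0 0 0.012 0 0 0 0; 0 0 0.006 0 0 0 0; 0 0 0 0 0 0 0; 0 0 0 0 0 0 0' 10
python3 - <<'E'
from h import *
s=r.get_state(); print(w2s([.6039,.0605,.0523],s["tcp_pos"])*1e3,s["contact_force"],s["eef_rot"])
im=r.capture("side")[:,:,::-1]
cv2.imwrite("pics/s3.png",cv2.resize(im[120:320,220:430],None,fx=3,fy=3,interpolation=cv2.INTER_CUBIC))
E
```

```text
time_s: 4.65
tcp_pos: [0.576, 0.1178, 0.0684]
eef_rot: [-180.0, -0.1, 3.1]
contact_force: [0.6, 0.7, 0.4]
gripper_width: 0.0005
[[-24.87689057  58.68943477  68.44518621]] [0.56163285 0.67667471 0.44114021] [-1.79986375e+02 -6.33427269e-02  3.07218450e+00]
```

View pics/s3.png

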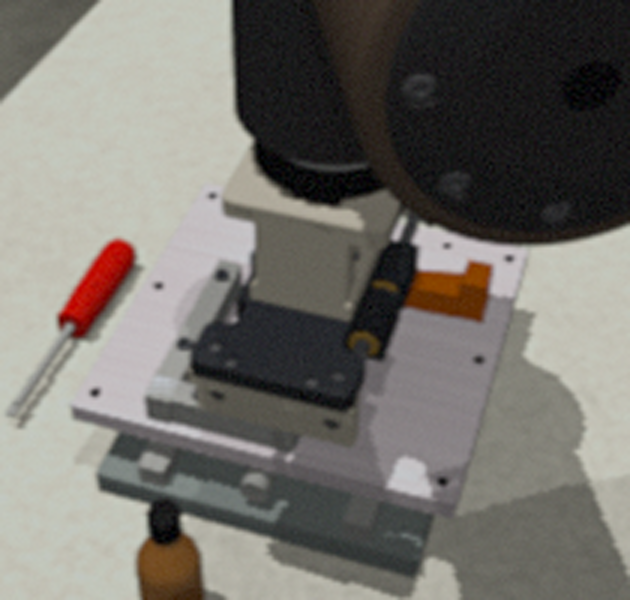

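```bash
python3 -m inch '0.004 0.0027 0.002 0 0 0 0; 0.004 0 0 0 0 0 0; 0.003 0 0 0 0 0 0; 0.002 0 0 0 0 0 0; 0.002 0 0 0 0 0 0; 0.002 0 0 0 0 0 0; 0.002 0 0 0 0 0 0; 0.001 0 0 0 0 0 0; 0 0 0 0 0 0 0' 
python3 - <<'E'
from h import *
s=r.get_state(); print(w2s([.6039,.0605,.0523],s["tcp_pos"])*1e3,s["contact_force"],s["moment"])
im=r.capture("wrist")[:,:,::-1]
cv2.imwrite("pics/w4.png",im)
E
```

```text
time_s: 5.45
tcp_pos: [0.5959, 0.1152, 0.0655]
eef_rot: [180.0, -0.0, 3.0]
contact_force: [0.2, 1.1, 0.3]
gripper_width: 0.0005
[[-5.13408028 55.00856008 65.47692607]] [0.20917074 1.07638643 0.33823513] [-0.04858307  0.00974322  0.02184836]
```

View pics/w4.png

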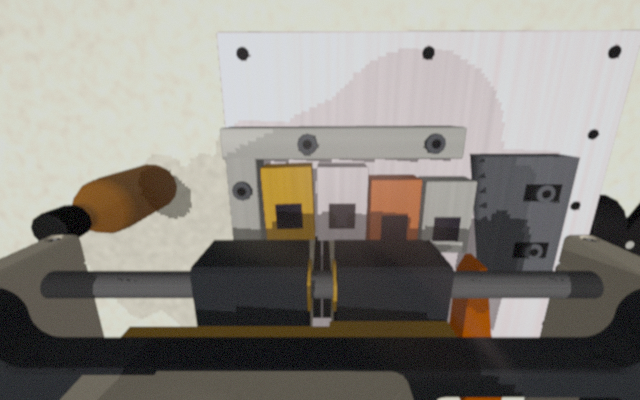

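```bash
python3 -m inch '0.001 0 0 0 0 0 0; 0.001 0 0 0 0 0 0; 0.001 0 0 0 0 0 0; 0.001 0 0 0 0 0 0; 0 0 0 0 0 0 0' ;python3 -m inch '0.0005 0 0 0 0 0 0; 0.0005 0 0 0 0 0 0; 0 0 0 0 0 0 0' ; python3 -m inch '0.0005 0 0 0 0 0 0; 0.0005 0 0 0 0 0 0; 0 0 0 0 0 0 0'
```

```text
time_s: 5.92
tcp_pos: [0.5999, 0.1154, 0.0655]
eef_rot: [180.0, -0.0, 3.0]
contact_force: [-0.5, -0.2, -0.2]
gripper_width: 0.0005
time_s: 6.17
tcp_pos: [0.6003, 0.1153, 0.0655]
eef_rot: [180.0, 0.0, 3.0]
contact_force: [-1.9, 0.7, 1.9]
gripper_width: 0.0007
time_s: 6.42
tcp_pos: [0.6005, 0.1152, 0.0653]
eef_rot: [180.0, 0.1, 3.0]
contact_force: [-6.3, -0.3, 3.3]
gripper_width: 0.0005
```

```bash
python3 -m inch '0.0005 0 0 0 0 0 0; 0.0005 0 0 0 0 0 0; 0 0 0 0 0 0 0';python3 -m inch '0.0005 0 0 0 0 0 0; 0.0005 0 0 0 0 0 0; 0 0 0 0 0 0 0'
python3 - <<'E'
from h import *
im=r.capture("wrist")[:,:,::-1]
cv2.imwrite("pics/w5.png",cv2.resize(im[110:260,200:500],None,fx=2.6,fy=2.6,interpolation=cv2.INTER_CUBIC))
E
```

```text
time_s: 6.67
tcp_pos: [0.6006, 0.115, 0.065]
eef_rot: [180.0, 0.2, 3.0]
contact_force: [-8.8, 1.8, 3.0]
gripper_width: 0.0006
time_s: 6.92
tcp_pos: [0.6006, 0.1148, 0.0648]
eef_rot: [179.9, 0.3, 3.0]
contact_force: [-10.5, 0.8, 4.3]
gripper_width: 0.0004
```

View pics/w5.png

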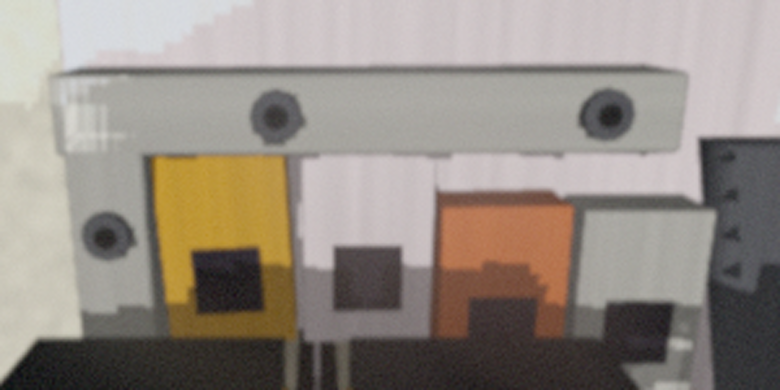

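```bash
python3 -m inch '-0.012 0 0 0 0 0 0; -0.013 0 0 0 0 0 0; 0 0.026 0 0 0 0 0; 0 0.025 0 0 0 0 0; 0.004 0 0 0 0 0 0; 0.004 0 0 0 0 0 0; 0.002 0 0 0 0 0 0; 0.002 0 0 0 0 0 0; 0.002 0 0 0 0 0 0; 0.002 0 0 0 0 0 0; 0.002 0 0 0 0 0 0; 0.002 0 0 0 0 0 0; 0.001 0 0 0 0 0 0; 0.001 0 0 0 0 0 0; 0 0 0 0 0 0 0'; python3 -m inch '0.0005 0 0 0 0 0 0; 0.0005 0 0 0 0 0 0; 0 0 0 0 0 0 0'
python3 - <<'E'
from h import *
s=r.get_state(); print(w2s([.6039,.0605,.0523],s["tcp_pos"])*1e3,s["contact_force"],s["moment"])
im=r.capture("wrist")[:,:,::-1]
cv2.imwrite("pics/w6.png",cv2.resize(im[100:260,150:450],None,fx=2.6,fy=2.6,interpolation=cv2.INTER_CUBIC))
E
```

```text
time_s: 8.22
tcp_pos: [0.6033, 0.0645, 0.0654]
eef_rot: [180.0, 0.0, 3.0]
contact_force: [-1.7, -0.4, 0.0]
gripper_width: 0.0006
time_s: 8.47
tcp_pos: [0.6034, 0.0643, 0.0654]
eef_rot: [180.0, 0.1, 3.0]
contact_force: [-5.3, -1.0, 1.2]
gripper_width: 0.0004
[[-0.26145781  3.81690311 65.35775163]] [-5.28950326 -0.97361213  1.20119799] [-0.05847288  1.7205151   0.00328873]
```

View pics/w6.png

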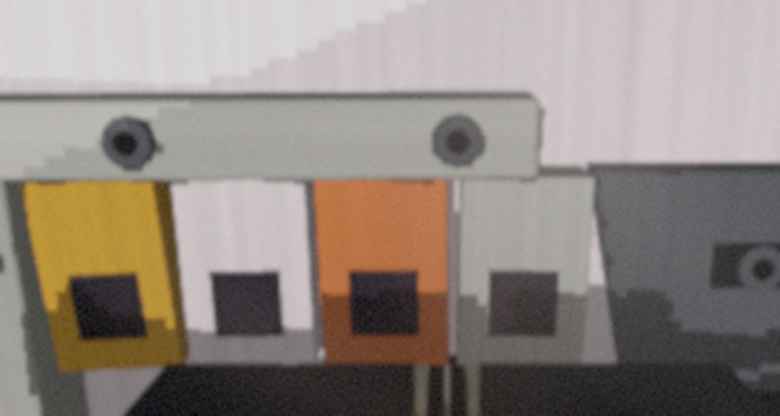

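```bash
python3 -m inch '0.0005 0 0 0 0 0 0; 0.0005 0 0 0 0 0 0; 0.0005 0 0 0 0 0 0; 0 0 0 0 0 0 0'; python3 -m inch '-0.012 0 0 0 0 0 0; -0.015 0 0 0 0 0 0; -0.03 0 -0.03 0 0 0 0; -0.03 0 -0.04 0 0 0 0; 0 0 -0.03 0 0 0 0; 0 0 0 0 0 0 0; 0 0 0 0 0 0 0; 0 0 0 0 0 0 0'
python3 - <<'E'
from h import *
import pickle
s=r.get_state(); print(w2s([.6039,.0605,.0523],s["tcp_pos"])*1e3)
p=r.camera_params("wrist"); pickle.dump(p,open("w7.pkl","wb"))
im=r.capture("wrist")[:,:,::-1]
cv2.imwrite("pics/w7.png",im)
cv2.imwrite("pics/w7c.png",cv2.resize(im[0:230,170:470],None,fx=2.6,fy=2.6,interpolation=cv2.INTER_CUBIC))
E
```

```text
time_s: 8.85
tcp_pos: [0.6035, 0.0641, 0.0651]
eef_rot: [180.0, 0.2, 3.0]
contact_force: [-10.0, 0.6, 4.7]
gripper_width: 0.0004
time_s: 9.52
tcp_pos: [0.525, 0.0607, 0.1588]
eef_rot: [-179.9, -0.1, 3.0]
contact_force: [-1.0, -0.2, -0.4]
gripper_width: 0.0006
[[-78.74839502   4.28947297 158.79455256]]
```

View pics/w7c.png

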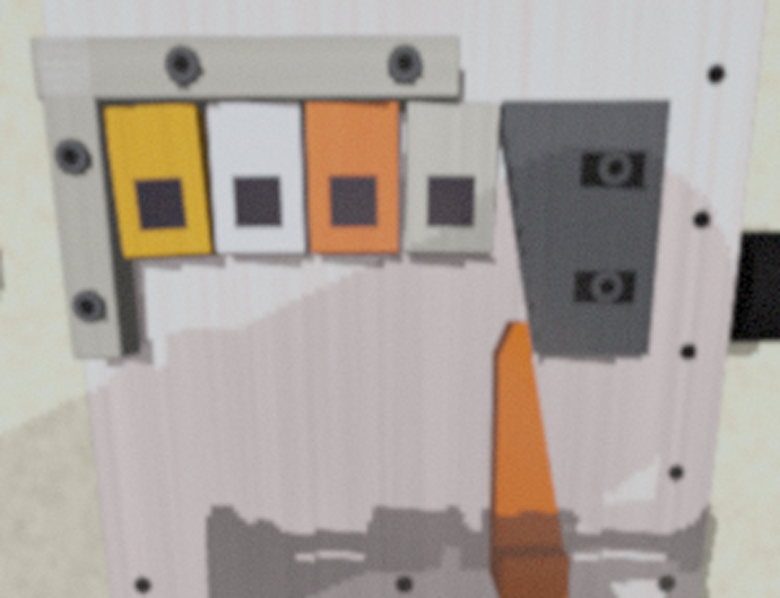

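```bash
python3 - <<'E'
from h import *
import pickle
p=pickle.load(open("w7.pkl","rb"))
px=lambda a:np.array(a)/2.6+[170,0]
S=[.6039,.0605,.0523]
for n,a,z in [("fenceL",[97,97],.08),("fenceR",[459,97],.08),("stop",[120,355],.08),("Btl",[104,105],.075),("Btr",[197,102],.075),("Bbl",[126,259],.075),("Bbr",[212,254],.075),("Abl",[217,254],.075),("Abr",[303,253],.075),("Cbl",[311,253],.075),("Cbr",[400,252],.075),("Sbl",[406,256],.075),("Sbr",[491,256],.075),("Str",[500,103],.075),("jawT",[502,101],.076),("jawB",[534,355],.076),("noseL",[497,352],.078),("noseR",[526,322],.078),("bodyL",[491,550],.078)]:
    print(n,np.round(w2s(S,back("wrist",px(a),z,p))*1e3,1))
E
```

```text
fenceL [[50.4 83.3 80. ]]
fenceR [[ 50.4 -15.3  80. ]]
stop [[-18.5  83.9  80. ]]
Btl [[49.5 83.3 75. ]]
Btr [[50.3 57.3 75. ]]
Bbl [[ 8.8 81.1 75. ]]
Bbr [[10.2 55.7 75. ]]
Abl [[10.2 54.3 75. ]]
Abr [[10.5 29.  75. ]]
Cbl [[10.5 26.7 75. ]]
Cbr [[10.8  0.6 75. ]]
Sbl [[ 9.7 -1.2 75. ]]
Sbr [[  9.7 -26.1  75. ]]
Str [[ 50.1 -27.2  75. ]]
jawT [[ 50.3 -27.6  76. ]]
jawB [[-18.7 -40.   76. ]]
noseL [[-17.7 -28.6  78. ]]
noseR [[ -9.  -36.8  78. ]]
bodyL [[-80.1 -29.   78. ]]
```

```bash
python3 -m inch '-0.018 0.022 0 0 0 0 0; -0.018 0.022 0 0 0 0 0; 0 0 0 0 0.04 0 0; 0 0 0.035 0 0 0 0; 0 0 0.03 0 0 0 0; 0 0 0.015 0 0 0 0; 0 0 0.006 0 0 0 0; 0 0 0 0 0 0 0; 0 0 0 0 0 0 0'
python3 - <<'E'
from h import *
import pickle
s=r.get_state(); print(w2s([.6039,.0605,.0523],s["tcp_pos"])*1e3,s["contact_force"],s["eef_rot"])
im=r.capture("side")[:,:,::-1]
cv2.imwrite("pics/s8.png",cv2.resize(im[120:320,250:450],None,fx=3,fy=3,interpolation=cv2.INTER_CUBIC))
im=r.capture("wrist")[:,:,::-1]
cv2.imwrite("pics/w8.png",im)
E
```

```text
time_s: 10.32
tcp_pos: [0.4945, 0.0147, 0.0722]
eef_rot: [180.0, -2.2, 3.0]
contact_force: [0.4, 0.0, 0.6]
gripper_width: 0.0006
[[-111.61925782  -40.03869392   72.24713325]] [0.39071878 0.00484538 0.57722073] [179.95855366  -2.23680499   3.00673005]
```

View pics/s8.png

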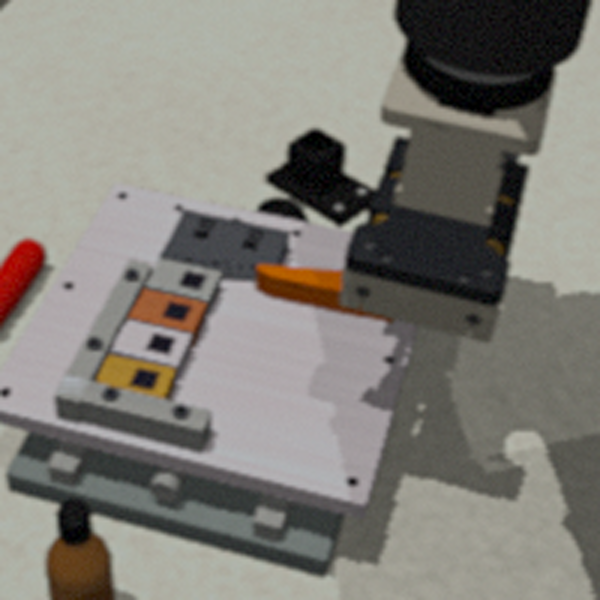

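View pics/w8.png

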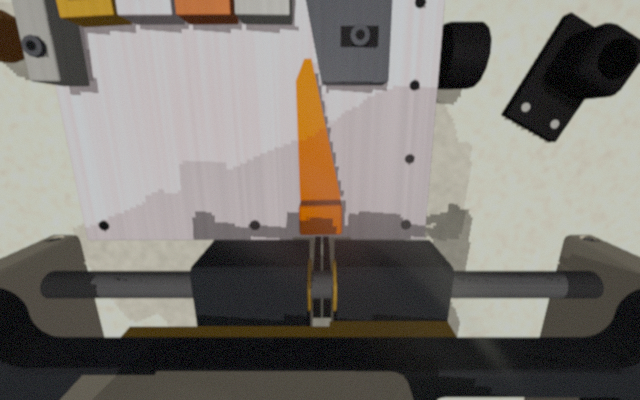

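```bash
python3 -m inch '0.003 0 0.00012 0 0 0 0; 0.003 0 0.00012 0 0 0 0; 0.002 0 0.00008 0 0 0 0; 0.003 0 0.00012 0 0 0 0; 0.003 0 0.00012 0 0 0 0; 0.003 0 0.00012 0 0 0 0; 0.003 0 0.00012 0 0 0 0; 0.003 0 0.00012 0 0 0 0; 0.003 0 0.00012 0 0 0 0; 0.003 0 0.00012 0 0 0 0; 0.003 0 0.00012 0 0 0 0; 0.003 0 0.00012 0 0 0 0; 0.003 0 0.00012 0 0 0 0; 0.003 0 0.00012 0 0 0 0; 0.003 0 0.00012 0 0 0 0; 0.002 0 0.00008 0 0 0 0; 0.001 0 0.00004 0 0 0 0; 0 0 0 0 0 0 0'
python3 - <<'E'
from h import *
s=r.get_state(); print(w2s([.6039,.0605,.0523],s["tcp_pos"])*1e3,s["contact_force"])
im=r.capture("side")[:,:,::-1]
cv2.imwrite("pics/s9.png",cv2.resize(im[120:320,250:450],None,fx=3,fy=3,interpolation=cv2.INTER_CUBIC))
im=r.capture("wrist")[:,:,::-1]
cv2.imwrite("pics/w9.png",im)
E
```

```text
time_s: 11.92
tcp_pos: [0.5416, 0.0172, 0.0724]
eef_rot: [180.0, -2.3, 3.0]
contact_force: [-0.7, -0.1, 0.2]
gripper_width: 0.0004
[[-64.47691925 -39.97117499  72.43727448]] [-0.74903161 -0.1128735   0.159731  ]
```

View pics/w9.png

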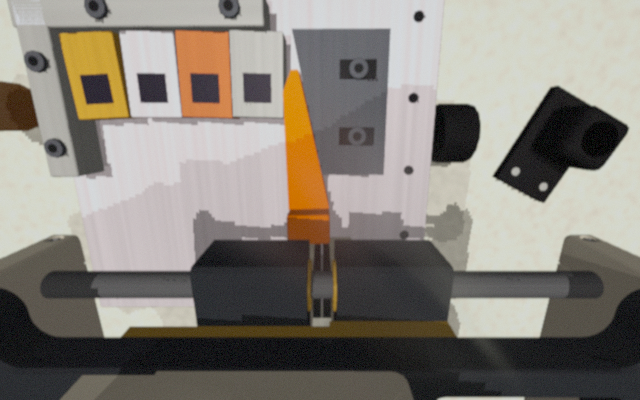

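```bash
python3 -m inch '-0.003 0 -0.00012 0 0 0 0; 0 -0.009 0 0 0 0 0; 0.002 0 0.00008 0 0 0 0; 0.001 0 0.00004 0 0 0 0; 0.002 0 0.00008 0 0 0 0; 0.002 0 0.00008 0 0 0 0; 0.002 0 0.00008 0 0 0 0; 0.002 0 0.00008 0 0 0 0; 0.001 0 0.00004 0 0 0 0; 0.001 0 0.00004 0 0 0 0; 0 0 0 0 0 0 0'
python3 -m inch '0.001 0 0.00004 0 0 0 0; 0.001 0 0.00004 0 0 0 0; 0.001 0 0.00004 0 0 0 0; 0.001 0 0.00004 0 0 0 0; 0 0 0 0 0 0 0'
python3 - <<'E'
from h import *
s=r.get_state(); print(w2s([.6039,.0605,.0523],s["tcp_pos"])*1e3,s["contact_force"])
im=r.capture("wrist")[:,:,::-1]
cv2.imwrite("pics/w10.png",im)
E
```

```text
time_s: 12.93
tcp_pos: [0.5509, 0.0266, 0.0723]
eef_rot: [180.0, -2.3, 3.0]
contact_force: [-0.6, 0.6, -0.6]
gripper_width: 0.0007
time_s: 13.35
tcp_pos: [0.5549, 0.0269, 0.0724]
eef_rot: [-180.0, -2.3, 3.0]
contact_force: [-0.8, 1.0, 0.8]
gripper_width: 0.0007
[[-50.64338189 -30.95910827  72.42866546]] [-0.79627633  0.99560718  0.81096679]
```

View pics/w10.png

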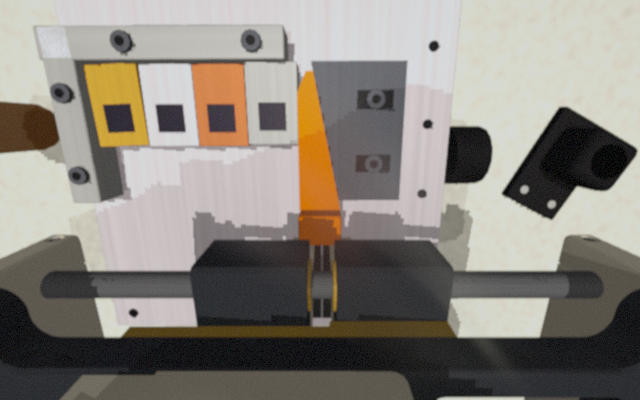

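Wedge centred on the fingers and now closing the row (nose about (307,73)). Continue in 1 mm rows, checking force.

```bash
python3 -m inch '0.001 0 0.00004 0 0 0 0; 0.001 0 0.00004 0 0 0 0; 0.001 0 0.00004 0 0 0 0; 0.001 0 0.00004 0 0 0 0; 0 0 0 0 0 0 0'
python3 -m inch '0.001 0 0.00004 0 0 0 0; 0.001 0 0.00004 0 0 0 0; 0.001 0 0.00004 0 0 0 0; 0.001 0 0.00004 0 0 0 0; 0 0 0 0 0 0 0'
python3 -m inch '0.001 0 0.00004 0 0 0 0; 0.001 0 0.00004 0 0 0 0; 0.001 0 0.00004 0 0 0 0; 0 0 0 0 0 0 0'
python3 -m inch '0.001 0 0.00004 0 0 0 0; 0.001 0 0.00004 0 0 0 0; 0 0 0 0 0 0 0'
python3 - <<'E'
from h import *
s=r.get_state(); print(w2s([.6039,.0605,.0523],s["tcp_pos"])*1e3,s["contact_force"])
im=r.capture("wrist")[:,:,::-1]
cv2.imwrite("pics/w11.png",im)
E
```

```text
time_s: 13.82
tcp_pos: [0.559, 0.0271, 0.0724]
eef_rot: [-180.0, -2.3, 3.0]
contact_force: [-1.3, 0.8, 0.3]
gripper_width: 0.0005
time_s: 14.23
tcp_pos: [0.5619, 0.0271, 0.0722]
eef_rot: [180.0, -2.2, 3.0]
contact_force: [-5.0, 1.9, 1.4]
gripper_width: 0.0003
time_s: 14.57
tcp_pos: [0.5623, 0.0266, 0.0714]
eef_rot: [179.9, -1.9, 2.9]
contact_force: [-13.1, 2.6, 5.3]
gripper_width: 0.0006
time_s: 14.82
tcp_pos: [0.5625, 0.0263, 0.0709]
eef_rot: [179.9, -1.7, 2.9]
contact_force: [-17.2, 1.7, 7.2]
gripper_width: 0.0006
[[-43.16334455 -31.97406053  70.89217729]] [-17.24161195   1.74128741   7.16607464]
```

View pics/w11.png

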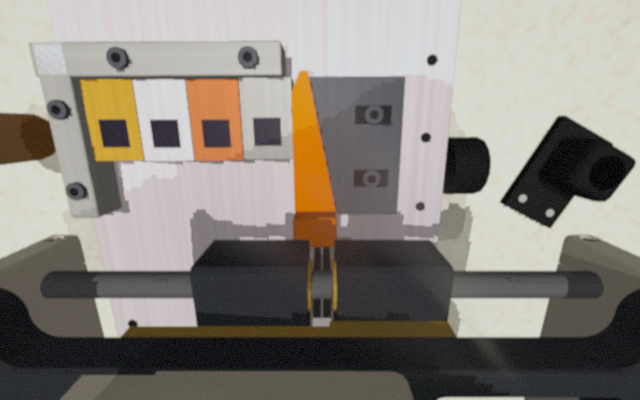

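```bash
python3 -m inch '0.0005 0 0 0 0 0 0; 0 0 0 0 0 0 0; 0 0 0 0 0 0 0'; python3 -m inch '-0.002 0 0 0 0 0 0; -0.003 0 0 0 0 0 0; -0.01 0 0 0 0 0 0; -0.02 0 -0.01 0 0 0 0; -0.03 0 -0.03 0 0 0 0; 0 0 -0.035 0 0 0 0; 0 0 -0.035 0 0 0 0; 0 0 0 0 0 0 0; 0 0 0 0 0 0 0; 0 0 0 0 0 0 0'
python3 - <<'E'
from h import *
import pickle
s=r.get_state(); print(w2s([.6039,.0605,.0523],s["tcp_pos"])*1e3)
p=r.camera_params("wrist"); pickle.dump(p,open("w12.pkl","wb"))
im=r.capture("wrist")[:,:,::-1]
cv2.imwrite("pics/w12.png",im)
cv2.imwrite("pics/w12c.png",cv2.resize(im[0:230,170:470],None,fx=2.6,fy=2.6,interpolation=cv2.INTER_CUBIC))
im=r.capture("side")[:,:,::-1]
cv2.imwrite("pics/s12.png",cv2.resize(im[120:320,250:450],None,fx=3,fy=3,interpolation=cv2.INTER_CUBIC))
E
```

```text
time_s: 15.12
tcp_pos: [0.5625, 0.0262, 0.0708]
eef_rot: [179.9, -1.7, 2.9]
contact_force: [-18.3, 3.0, 8.4]
gripper_width: 0.0008
time_s: 15.95
tcp_pos: [0.4996, 0.0242, 0.1797]
eef_rot: [-179.9, -2.4, 3.0]
contact_force: [1.2, -0.3, 0.8]
gripper_width: 0.001
[[-106.06608718  -30.83518519  179.69367559]]
```

View pics/w12c.png

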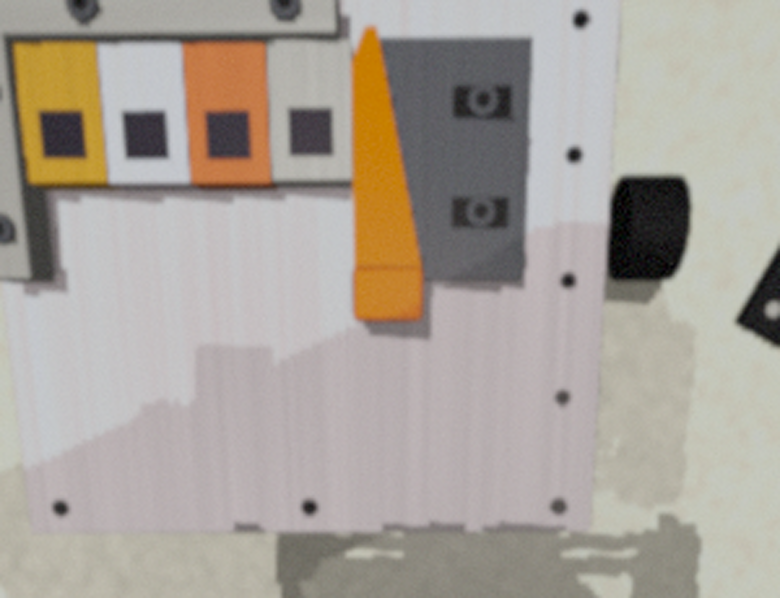

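View pics/s12.png

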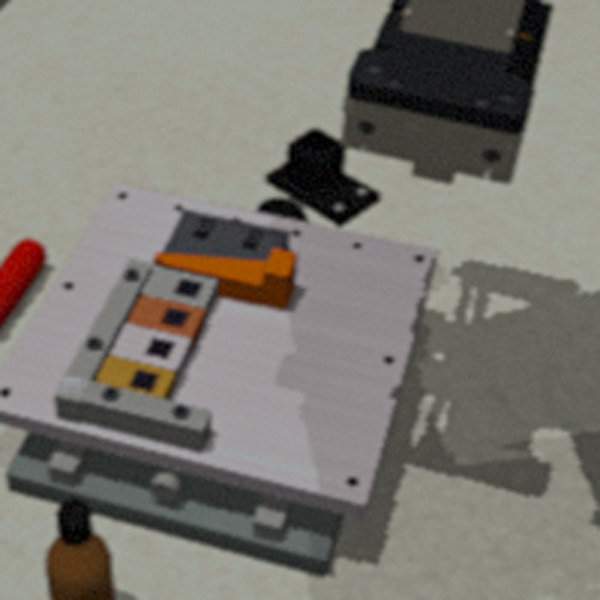

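```bash
python3 - <<'E'
from h import *
import pickle
p=pickle.load(open("w12.pkl","rb"))
px=lambda a:np.array(a)/2.6+[170,0]
S=[.6039,.0605,.0523]
for n,a,z in [("fenceR",[338,37],.08),("Bbl",[27,184],.075),("Bbr",[107,185],.075),("Abr",[188,185],.075),("Cbr",[271,185],.075),("Sbr",[352,183],.075),("Str",[351,40],.075),("headbackL",[357,319],.09),("headbackR",[421,319],.09),("jawB",[421,281],.076),("stop",[36,278],.08)]:
    print(n,np.round(w2s(S,back("wrist",px(a),z,p))*1e3,1))
s=r.get_state();print(s["time_s"],s["contact_force"])
r.close_job()
E
```

```text
fenceR [[ 49.2 -16.1  80. ]]
Bbl [[ 9.3 83.5 75. ]]
Bbr [[ 9.  58.2 75. ]]
Abr [[ 9.  32.5 75. ]]
Cbr [[ 9.1  6.2 75. ]]
Sbr [[  9.7 -19.5  75. ]]
Str [[ 50.  -19.7  75. ]]
headbackL [[-32.2 -21.3  90. ]]
headbackR [[-32.2 -41.2  90. ]]
jawB [[-20.  -41.5  76. ]]
stop [[-19.4  81.6  80. ]]
16.05 [ 0.12484536 -0.25704797 -1.3821908 ]
the job is handed in; nothing more can be done
```

I pushed the four coupons back against the fence in two pairs, then drove the wedge into the gap with a last push of about 18 N. I backed the arm clear and handed the job in at 16.05 s; no verdict came back.

**Coupons:**
- All four front edges measure x of about +9 to +9.7 mm. With seated coupons they should be at +10, so the centres are at about +29 to +30 mm, above the 28 mm limit.
- The row's free end is at y of about -19.5 mm against -19 nominal, so it is packed against the end stop within the roughly 1 to 2 mm camera accuracy.
- Brass had turned about 2° after the pushing, and it looked straight once the row was packed.

**Wedge:** it travelled about 60 mm and looks flat in the last pictures. Resistance climbed from 5 to 18 N over less than 1 mm of movement.

**Not checked directly:** I could not measure the wedge's force on the jaw once released. I only saw that it stayed in place when the arm let go.

**Bystanders:** the arm did not touch the bottle, the bracket or the screwdriver. The last force reading was about 0 N sideways, with -1.4 N on the vertical axis while clear of everything.

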